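# Prop the pump guard open on its stay

## Robot

A 7-joint arm with a two-finger parallel gripper is mounted at the origin on the work surface. World frame = base frame: x ahead of the robot, y to its left, z up, the work surface at z = 0. Lengths are in m, angles in rad, forces in N, time in s.
With the tool pointing down it reaches from about 0.4 to 0.85 m from the base axis. Payload 4.5 kg.
Tool frame: the origin (TCP) lies at the very end of the fingers, on their centre line; the grasp point (between the pads) lies 19 mm behind it (bot.grasp_offset is the distance from the TCP to the grasp point, in m); z points along the fingers, x is the direction in which the jaws open and shut, and the axes are right-handed (so a half turn about z gives the same grasp; the last joint's range is limited). The gripper opens to 85 mm and grips with 20 to 120 N. Pads are 22 mm wide; open, the fingers measure 114 mm over their backs; the gripper's body (76 mm by 85 mm) begins 54 mm behind the grasp point. The pads swing forward as they close: fully open they stand 13 mm farther back than shut.
Start: joints at [-1.198, 0.689, -0.195, 1.565, 0.157, 0.902, -0.215], TCP at [0.208, 0.59, 0.231] pointing down, gripper open.
Joint ranges: [-3.01, 3.01], [-0.46, 2.08], [-1.47, 1.51], [0.13, 2.56], [-1, 4.14], [0.04, 2.09], [-2.66, 2.66]. Speed limits (rad/s): [2.57, 2.57, 3.14, 3.14, 3.14, 3.14, 3.14].

## Interface

Orientations are given as a rotation vector (axis times angle).
In Python, from bench import bot gives the robot as it stands. The module is installed in compiled form; this text tells all that it offers.
- The arm moves only by the shell command python3 -m handwheel 'ROWS'. ROWS is JSON, a list that holds one entry, the list of rows, each a list of 7 numbers: the shift along the world's x, y, z as a fraction of full scale, then the turn, a rotation vector about the world's x, y, z as a fraction of full scale, then the opening in per cent of the stroke, from 0 (shut) to 100 (fully open). In form: [[[x, y, z, rx, ry, rz, gripper], ...]]. A call has 1 to 10 rows; each row shifts and turns the commanded pose from where the row before left it; what a row does not reach is not made up. Full scale, the value 1, is 0.15 m for a shift and 120 degrees for a turn. A row lasts 1/10 s, in which the tool goes at most 50 mm and 8.59 degrees, less where a joint would pass 70% of its speed; a pose out of reach is approached as far as the arm can. A call with a number of a shift or a turn outside -1 to 1 is refused whole. A call with a gripper value outside its range is refused whole. The fingers move at their own pace and stop on an object; the grip force is fixed at half the most. Time passes only in rows, so rows that do not move let the fingers close. It gives the time, the measured TCP pose, the force and the opening at its end, in the units of the state.
- bot.state(): the state, without advancing time (a new reading comes with each control period).
- bot.snapshot(name): name is "side" or "top" or "wrist"; returns (picture, depth): 420x560x3 uint8, red, green, blue; 420x560 float32, m along the optical axis (not along the pixel's ray), 0 where there is no reading.
- bot.calibration(name): a dict with "camera_matrix" (3x3 intrinsics, pixels), "k1" (the pictures are not rectified: a ray, as slopes to the right and down, at radius r is drawn at 1 + k1 r^2 times it, then the intrinsics apply), "cam_to_world" (4x4, takes a point from camera to world coordinates); the wrist camera has in their place "T_tool_cam" (4x4, takes a point from camera to tool coordinates, whose origin is the TCP and whose axes are the tool frame's). Camera axes: x right, y up, looking along -z (the intrinsics and any distortion apply to the point x, -y, -z); pixel columns grow to the right and rows downward; lengths in m; the calibration is good to about 2 mm. A picture is of the moment at which its call begins: read the wrist's pose just before it. calibration takes no time and is no camera call.
- bot.hand_in(): hands the job in, once; it reports no verdict.
The state is a dict: "time_s": time; "qpos": joint angles; "dq": joint speeds; "joint_efforts": joint torques, N m; "ee_pos": TCP position; "eef_rot": TCP orientation; "ft_force": force on the tool from outside, world axes, zero at the start; "moment": the same for the moment, N m; "opening": finger opening in m.
Only numpy, scipy, OpenCV 4.12 (cv2) and the standard library are available. Lean on these libraries where they do the work, as an engineer would, in place of code of your own. Each camera call takes 0.05 s, during which the arm holds its last target. There are 200 camera calls.

## Task

Prop the blue front guard of the white pump instrument open for service: lift its aluminium stay bar by the black knob, draw the guard open against its closer spring, and drop the bar's middle hole (ringed yellow) over the red peg on the deck until the bar lies flat and fully home, so that the guard stays open when you let go. The peg has been clamped by hand somewhere along its short black rail, so feel for it gently with the bar instead of pressing hard on it, and leave the other things on the bench and deck where they are.

Things in the scene. Friction and masses are not known exactly. Their poses are not given: they have to be found in the camera images.
- instrument: White bench instrument, low. Flat deck 100 mm above the table, 260 mm deep (x) by 320 mm wide (y), with a 160 mm high rear section behind it. Origin at table level on the guard's upright hinge line; x points from its front to its rear, y to its left, z up. The deck spans x 8 to 268 mm, y -240 to +80 mm. Fixed to the table.
- guard_hinge (a point): Point on the guard's upright hinge axis, at the mid-thickness height of the level stay bar (108.5 mm above the table).
- guard (a joint): Opening angle of the blue front guard (200 mm wide, 98 mm high panel), rad: 0 closed, grows as its free edge swings out towards the robot (clockwise seen from above), limit 1.3. A closer spring pulls it shut with about 0.1 N m when closed and 0.28 N m at 0.7 rad. It starts closed. With the middle hole on the peg it stands at about 0.55 to 0.9.
- stay_pivot (a point): Pivot of the stay bar on top of the guard, 160 mm from the hinge axis, at the bar's mid-thickness. Here the bar swings freely in the level plane and can tilt up about a level axis.
- stay (a joint): Tilt of the stay bar about its pivot, rad: 0 = level and fully down (its rest stop, bar underside 106 mm above the table, 6 mm over the deck), positive = knob end lifted. It falls back to 0 by its weight when nothing is under it.
- stay_swing: The swivel at the pivot, which carries the stay bar: an aluminium flat bar 26 mm wide, 5 mm thick, bar mass about 0.14 kg, reaching 235 mm from the pivot. Origin at the pivot; x points level along the bar towards the knob. Three round through holes of 13 mm diameter at 145, 170 and 195 mm from the pivot.
- stay_hole (a point): Centre of the middle hole (yellow ring around it), 170 mm from the pivot, at the bar's mid-thickness.
- stay_knob (a point): Grip point of the black upright knob, 221 mm from the pivot: a plain round post 22 mm in diameter and 45 mm tall standing on the bar; this point lies on its axis 29 mm above the bar's top face, 31.5 mm above the bar's mid-thickness. The knob is rigid with the bar. The middle hole is 51 mm from its axis towards the pivot.
- peg_rail: Black rail, 70 mm (its x) x 22 x 5 mm; origin under its centre, on the deck. x points along the propped bar, pivot to knob. A flat-topped red peg, 10 mm in diameter, is rigidly clamped on its centre line (19 mm brass collar at its foot, on which the bar lands), anywhere within 10 mm either way of the middle along x. Peg top: 18 mm above the deck, 12 mm above the level bar's underside.
- amber_bottle: Bystander: amber bottle 60 mm in diameter, 130 mm tall, on the bench. Origin under its centre.
- jar: Bystander: clear jar 56 mm in diameter, 60 mm tall, on the bench.
- wash_bottle: Bystander: white bottle with red cap, 64 mm in diameter, 140 mm tall, on the bench.
- driver: Bystander: screwdriver 170 mm long lying on the bench.
- vial_block: Bystander: blue block 70 x 100 x 30 mm with six capped vials, on the bench.
- vial: Bystander: small capped vial, 24 mm in diameter, 38 mm tall, at the rear left of the deck.
- fitting: Bystander: brass fitting, 22 mm in diameter, 20 mm tall, at the front right of the deck.

How it is judged:
On the way, in this order (a step that is already met when the one before it is completed fails the run):
1. the guard is drawn open with the stay bar lifted off its rest (value of joint guard above 0.4 rad and value of joint stay above 0.04 rad), for 0.1 s.
2. the stay's middle hole is over the peg with the bar fully down (value of joint stay below 0.02 rad and y of stay_hole in the frame of peg_rail between -0.004 and 0.004 m and x of stay_hole in the frame of peg_rail between -0.0125 and 0.0125 m and value of joint guard above 0.48 rad), for 0.2 s.
At the end, for the whole second after the job is handed in: The stay bar lies level (tilt under 0.02 rad) with its middle hole over the peg (hole centre within 4 mm of the rail's centre line and 12.5 mm of its middle along it), the guard stands open by more than 0.48 rad and still (under 0.05 rad/s), held by the stay alone (all of step 2 and velocity of joint guard between -0.05 and 0.05 rad/s); the robot touches nothing.
It fails at once if the stay presses on the peg or rail with more than 40 N (contact force between stay_swing and peg_rail above 40 N).
It fails at once if a thing standing on the bench or deck is shifted by more than 20 mm (distance of any of amber_bottle, jar, wash_bottle, driver, vial_block, vial, fitting from where it was at the start of the episode above 0.02 m).
It also fails if it takes over 72 s, if anything falls off the work surface, if the arm or the gripper's body presses on something with over 40 N, if the wrist force passes 120 N, or if a joint passes its speed limit or range.

## Working session

There is one attempt and no reset: what is moved stays moved. The work goes in short steps, Python scripts to look and compute and a shell command to move; the robot and the scene stay as the last step left them, time stands still between calls to the robot, and variables do not carry over. Pictures are saved under pics/ and viewed, about 8 in all and at most 12, crops included, and the job is handed in when it is done.

```bash
mkdir -p pics; cat > h.py <<'E'
import numpy as np, cv2
from bench import bot
from scipy.spatial.transform import Rotation as R
def snap(n,f):
    s=bot.state(); p,d=bot.snapshot(n); cv2.imwrite(f'pics/{f}.png',p[:,:,::-1]); np.savez(f'pics/{f}.npz',p=p,d=d,ee=s['ee_pos'],rot=s['eef_rot'],n=n); return p,d
def cam(n,ee=None,rot=None):
    c=bot.calibration(n)
    if 'cam_to_world' in c: T=np.array(c['cam_to_world'])
    else:
        W=np.eye(4);W[:3,:3]=R.from_rotvec(rot).as_matrix();W[:3,3]=ee;T=W@np.array(c['T_tool_cam'])
    return np.array(c['camera_matrix']),c['k1'],T
def ray(c,u,v):
    K,k1,T=c
    a=np.array([(u-K[0,2])/K[0,0],(v-K[1,2])/K[1,1]]);b=a.copy()
    for _ in range(20): b=a/(1+k1*(b@b))
    return T[:3,3],T[:3,:3]@np.array([b[0],-b[1],-1])
def onz(c,u,v,z):
    o,d=ray(c,u,v); return o+d*(z-o[2])/d[2]
E
python3 - <<'E'
from h import *
for n in('side','top'):
    snap(n,n+'0'); print(n,cam(n))
print(bot.state())
E
```

```text
side (array([[489.91582948,   0.        , 289.34212403],
       [  0.        , 489.91582948, 209.82238537],
       [  0.        ,   0.        ,   1.        ]]), 0.025465926408635875, array([[ 0.71146399,  0.39944042, -0.57815771, -0.17739546],
       [-0.70272011,  0.40657758, -0.58384854, -0.73326437],
       [ 0.00185325,  0.82167026,  0.56996013,  0.79471297],
       [ 0.        ,  0.        ,  0.        ,  1.        ]]))
top (array([[508.40453983,   0.        , 283.71380052],
       [  0.        , 508.40453983, 206.6666444 ],
       [  0.        ,   0.        ,   1.        ]]), -0.04096685905011857, array([[-0.075293  ,  0.97238907, -0.22088563,  0.21107506],
       [-0.99715136, -0.07441846,  0.01229063, -0.00630641],
       [-0.00448669,  0.2211818 ,  0.97522227,  1.59419195],
       [ 0.        ,  0.        ,  0.        ,  1.        ]]))
{'time_s': 0.1, 'qpos': array([-1.19823519,  0.68995363, -0.19447987,  1.56626926,  0.15727874,
        0.90248198, -0.21511065]), 'dq': array([-8.72064432e-04, -2.38303758e-03, -1.17405218e-03, -4.35001596e-03,
       -4.63468242e-05,  2.53895872e-04, -3.38315292e-04]), 'joint_efforts': array([-3.56408476e-03, -5.40606165e+01, -1.27126649e+00, -1.58986044e+01,
        9.44905914e-03,  4.50948792e-03,  8.37746938e-06]), 'ee_pos': array([0.20755785, 0.58889393, 0.23052202]), 'eef_rot': array([ 2.56320327e+00,  1.81457542e+00, -2.08986842e-03]), 'ft_force': array([0.30442658, 0.88745405, 0.04932024]), 'moment': array([-0.05257478, -0.04077786, -0.01168023]), 'opening': 0.08528678942839346}
```

View pics/top0.png

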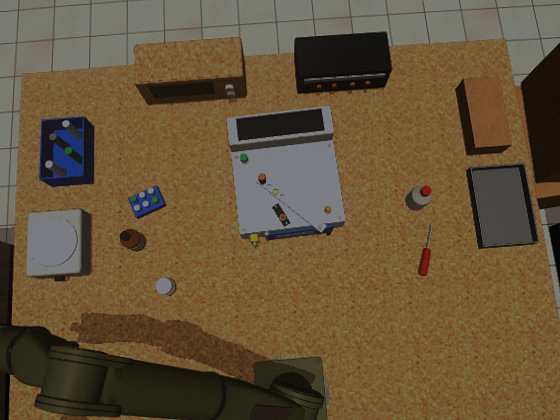

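View pics/side0.png

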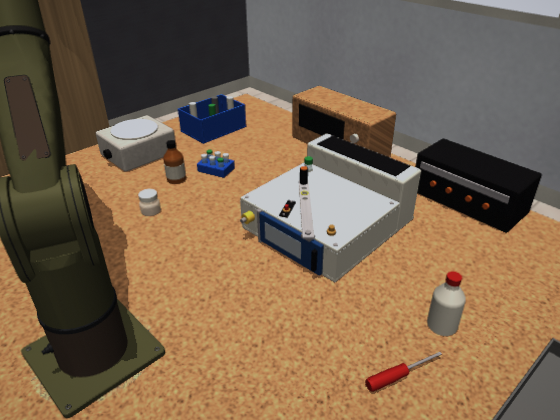

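The top view shows the knob at about (262,178), the stay pivot near (322,230), the yellow ring near (276,191), the rail and peg near (281,214), and the hinge at about (255,237). I'll zoom in on that area.

```bash
python3 - <<'E'
from h import *
p=cv2.imread('pics/top0.png')[100:250,220:350]
q=cv2.imread('pics/side0.png')[150:280,230:360]
p=cv2.resize(p[20:150],None,fx=3,fy=4.6,interpolation=cv2.INTER_CUBIC) if 0 else cv2.resize(p[20:150],(400,400),interpolation=cv2.INTER_CUBIC)
q=cv2.resize(q,(400,400),interpolation=cv2.INTER_CUBIC)
cv2.imwrite('pics/c0.png',cv2.convertScaleAbs(np.hstack([p,q]),alpha=1.5))
c=cam('top'); P=np.load('pics/top0.npz')['p']; 
hsv=cv2.cvtColor(P,cv2.COLOR_RGB2HSV)
for u,v,z in [(262,178,.14),(322,230,.11),(281,214,.118),(255,237,.108),(228,117,.16),(236,230,.1),(343,224,.1)]: print(u,v,onz(c,u,v,z).round(4))
c=cam('side')
for u,v,z in [(305,172,.14),(308,236,.11),(290,207,.11)]: print(u,v,onz(c,u,v,z).round(4))
E
```

```text
262 178 [0.6325 0.0331 0.14  ]
322 230 [ 0.4679 -0.1328  0.11  ]
281 214 [ 0.5238 -0.0152  0.118 ]
255 237 [0.4624 0.0666 0.108 ]
228 117 [0.8257 0.1225 0.16  ]
236 230 [0.4892 0.1223 0.1   ]
343 224 [ 0.483  -0.1979  0.1   ]
305 172 [0.6392 0.033  0.14  ]
308 236 [ 0.474 -0.136  0.11 ]
290 207 [ 0.5269 -0.0243  0.11  ]
```

View pics/c0.png

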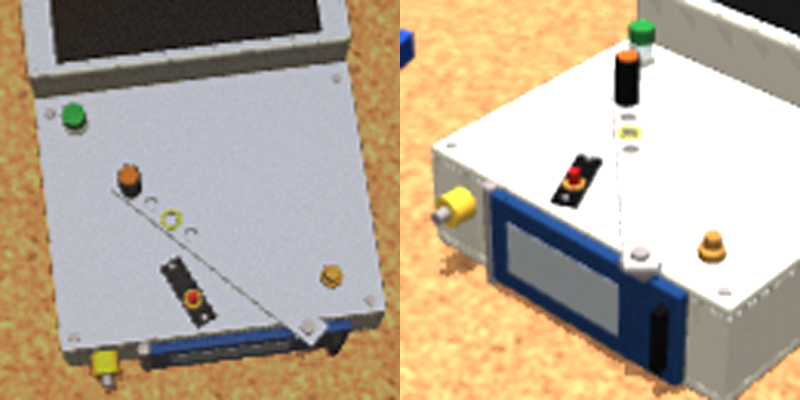

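The zoom shows the knob top (orange) at crop (128,172), the ring at (171,219), the red peg at (193,296), which is off-centre towards the front end of its rail, the pivot bolt at (308,325) and the guard's left end at (147,352). The right half shows the same items.

```bash
python3 - <<'E'
from h import *
ct,cs=cam('top'),cam('side')
f=130/400
T=lambda x,y:(220+(x+.5)*f-.5,120+(y+.5)*f-.5); S=lambda x,y:(230+(x-400+.5)*f-.5,150+(y+.5)*f-.5)
def tri(a,b):
    o1,d1=ray(ct,*a);o2,d2=ray(cs,*b);d1/=np.linalg.norm(d1);d2/=np.linalg.norm(d2)
    s,t=np.linalg.lstsq(np.c_[d1,-d2],o2-o1,rcond=None)[0]
    return (o1+s*d1+o2+t*d2)/2,np.linalg.norm(o1+s*d1-o2-t*d2)
for n,a,b,z in [('knobtop',(128,172),(627,57),.156),('ring',(171,219),(628,133),.111),('peg',(193,297),(574,173),.118),('pivot',(308,325),(640,254),.114),('deckFL',(75,338),(453,145),.1),('deckscrewFL',(75,338),(453,145),.1),('screwFR',(370,300),(725,292),.1),('hinge',(147,352),(487,187),.108),('railA',(171,265),(592,158),.105),('railB',(209,320),(562,203),.105),('fit',(331,270),(713,238),.12),('vial',(73,116),(642,30),.138)]:
    p,e=tri(T(*a),S(*b)); print(n,p.round(4),round(e,4),'top',onz(ct,*T(*a),z)[:2].round(4),'side',onz(cs,*S(*b),z)[:2].round(4))
# masks
for n,c in(('top',ct),('side',cs)):
    P=np.load(f'pics/{n}0.npz')['p'];h=cv2.cvtColor(P,cv2.COLOR_RGB2HSV)
    M=np.zeros(h.shape[:2],bool); M[150:250,230:350]=1
    for nm,lo,hi in(('red',0,6),('yel',25,34),('org',7,18)):
        m=(M&(h[...,0]>=lo)&(h[...,0]<=hi)&(h[...,1]>130)&(h[...,2]>70)).astype('uint8')
        k,_,st,ce=cv2.connectedComponentsWithStats(m,connectivity=8)
        print(n,nm,[(ce[i].round(1).tolist(),int(st[i,4])) for i in range(1,k) if st[i,4]>3][:12])
E
```

```text
knobtop [0.636  0.0349 0.1523] 0.0014 top [0.6355 0.0344] side [0.6305 0.0307]
ring [ 0.598  -0.0032  0.1097] 0.0002 top [ 0.5977 -0.0032] side [ 0.5965 -0.0045]
peg [ 0.518  -0.0192  0.115 ] 0.0012 top [ 0.5169 -0.0188] side [ 0.5155 -0.0226]
pivot [ 0.4822 -0.1273  0.1117] 0.0002 top [ 0.4818 -0.1271] side [ 0.4799 -0.1293]
deckFL [0.4896 0.0977 0.1001] 0.0019 top [0.4888 0.0982] side [0.4906 0.0974]
deckscrewFL [0.4896 0.0977 0.1001] 0.0019 top [0.4888 0.0982] side [0.4906 0.0974]
screwFR [ 0.505  -0.1912  0.0991] 0.001 top [ 0.5045 -0.1908] side [ 0.5046 -0.1922]
hinge [0.4692 0.0297 0.1011] 0.0009 top [0.4684 0.0293] side [0.4624 0.0223]
railA [ 0.5549 -0.001   0.1032] 0.0036 top [5.53e-01 1.00e-04] side [ 0.5547 -0.0037]
railB [ 0.4948 -0.0319  0.104 ] 0.0026 top [ 0.4957 -0.0327] side [ 0.4927 -0.0324]
fit [ 0.534  -0.1541  0.1138] 0.0006 top [ 0.5328 -0.1537] side [ 0.5273 -0.1592]
vial [0.7047 0.0844 0.1319] 0.0023 top [0.7017 0.0848] side [0.6977 0.0765]
top red [([282.2, 215.8], 6)]
top yel [([276.2, 190.2], 10), ([253.3, 237.1], 46)]
top org [([343.9, 173.0], 397), ([230.4, 159.7], 7), ([230.5, 165.1], 10), ([231.2, 174.1], 9), ([261.5, 176.5], 32), ([232.1, 191.1], 102), ([232.8, 213.0], 106), ([344.6, 204.3], 7), ([347.2, 208.7], 34), ([328.0, 210.7], 14), ([283.0, 215.6], 7), ([316.5, 240.0], 897)]
side red [([286.3, 206.6], 19)]
side yel [([301.8, 193.2], 4), ([306.2, 193.2], 4), ([248.2, 213.6], 41)]
side org [([255.2, 184.9], 2902), ([303.4, 167.9], 20), ([286.0, 209.6], 20), ([230.0, 212.5], 4), ([330.7, 230.2], 61)]
```

```bash
python3 -m handwheel '[[[0.17,-0.22,0,0,0,-0.059,100],[0.17,-0.22,0,0,0,-0.059,100],[0.17,-0.22,0,0,0,-0.059,100],[0.17,-0.22,0,0,0,-0.059,100],[0.17,-0.22,0,0,0,-0.059,100],[0.17,-0.22,0,0,0,-0.059,100],[0.17,-0.22,0,0,0,-0.059,100],[0.17,-0.22,0,0,0,-0.059,100],[0.17,-0.22,0,0,0,-0.059,100],[0.17,-0.22,0,0,0,-0.059,100]]]'
python3 - <<'E'
from h import *
s=bot.state(); m=R.from_rotvec(s['eef_rot']).as_matrix(); print(s['qpos'].round(2),np.degrees(np.arctan2(m[1,0],m[0,0])),m[:,2])
E
```

```text
time_s: 1.1
ee_pos: [0.4632, 0.258, 0.2311]
eef_rot: [3.141, -0.013, -0.001]
ft_force: [0.4, 0.5, 0.0]
opening: 0.0852
[-0.67  0.57  0.12  1.86 -0.09  0.72 -0.51] -0.4893886702133736 [-5.18927967e-04 -1.96529207e-04 -9.99999846e-01]
```

```bash
python3 -m handwheel '[[[0.164,-0.213,0,0,0,-0.051,100],[0.164,-0.213,0,0,0,-0.051,100],[0.164,-0.213,0,0,0,-0.051,100],[0.164,-0.213,0,0,0,-0.051,100],[0.164,-0.213,0,0,0,-0.051,100],[0.164,-0.213,0,0,0,-0.051,100],[0.164,-0.213,0,0,0,-0.051,100],[0,0,0,0,0,0,100],[0,0,0,0,0,0,100]]]'
python3 - <<'E'
from h import *
snap('wrist','w1'); s=bot.state(); m=R.from_rotvec(s['eef_rot']).as_matrix(); print(s['ee_pos'],np.degrees(np.arctan2(m[1,0],m[0,0])))
p=cv2.imread('pics/w1.png'); cv2.imwrite('pics/w1b.png',cv2.convertScaleAbs(p,alpha=1.5))
print(bot.calibration('wrist'))
E
```

```text
time_s: 2.0
ee_pos: [0.6347, 0.0348, 0.2306]
eef_rot: [2.921, -1.155, -0.001]
ft_force: [-1.2, 0.7, -0.4]
opening: 0.0854
[0.63420734 0.03652569 0.23062673] -43.00514499400501
{'camera_matrix': array([[358.84906673,   0.        , 285.89955879],
       [  0.        , 358.84906673, 214.38181524],
       [  0.        ,   0.        ,   1.        ]]), 'k1': -0.08058563436984043, 'T_tool_cam': array([[ 9.99998915e-01, -1.43461824e-03,  3.35165316e-04,
         9.73069515e-04],
       [-1.29901097e-03, -9.65933584e-01, -2.58786832e-01,
        -6.61195222e-02],
       [ 6.95007744e-04,  2.58786116e-01, -9.65934399e-01,
        -1.42213551e-01],
       [ 0.00000000e+00,  0.00000000e+00,  0.00000000e+00,
         1.00000000e+00]])}
```

View pics/w1b.png

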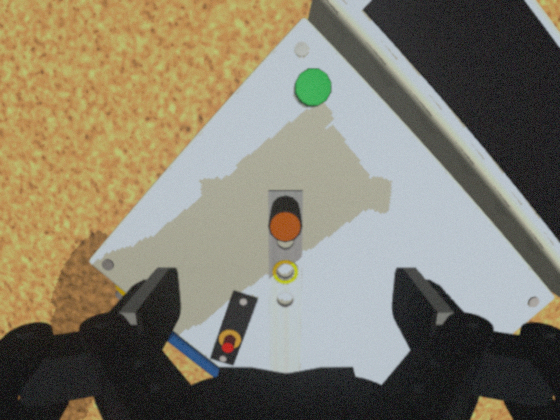

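The wrist view shows the bar vertical in the picture, the knob top at (285,228), the ring at (285,271), the red peg top at (228,348), and the rail corners at (235,292), (257,298), (234,363) and (211,356).

```bash
python3 - <<'E'
from h import *
d=np.load('pics/w1.npz'); c=cam('wrist',d['ee'],d['rot'])
P=d['p'];h=cv2.cvtColor(P,cv2.COLOR_RGB2HSV).astype(int)
def cen(lo,hi,box,s=130,v=60):
    m=(h[...,0]>=lo)&(h[...,0]<=hi)&(h[...,1]>s)&(h[...,2]>v); y,x=np.nonzero(m[box[1]:box[3],box[0]:box[2]]); 
    return (x.min()+x.max())/2+box[0],(y.min()+y.max())/2+box[1],len(x)
k=cen(3,16,(265,205,305,248)); r=cen(22,36,(265,255,305,290),90); q=cen(0,4,(215,335,245,360),170); q2=cen(172,180,(215,335,245,360),150) if 0 else None
print(k,r,q)
K=onz(c,*k[:2],.156)[:2];Rg=onz(c,*r[:2],.111)[:2];Pg=onz(c,*q[:2],.118)[:2]
rc=[onz(c,u,v,.105)[:2] for u,v in((235,292),(257,298),(234,363),(211,356))]
rm=np.mean(rc,0); rd=(rc[0]+rc[1]-rc[2]-rc[3])/2; 
print('knob',K,'ring',Rg,np.linalg.norm(K-Rg),'peg',Pg,'rail',rm,np.linalg.norm(rd),np.degrees(np.arctan2(rd[1],rd[0])))
u=rd/np.linalg.norm(rd);print('peg in rail',(Pg-rm)@u,(Pg-rm)@[-u[1],u[0]])
b=(K-Rg)/np.linalg.norm(K-Rg);print('bar angle',np.degrees(np.arctan2(b[1],b[0])),'pivot',K-.221*b)
E
```

```text
(np.float64(285.0), np.float64(226.0), 707) (np.float64(284.5), np.float64(271.5), 251) (np.float64(227.5), np.float64(347.0), 84)
knob [0.63519662 0.03482017] ring [ 0.59973533 -0.00225401] 0.05130300124958871 peg [ 0.52065877 -0.0175956 ] rail [ 0.52996159 -0.01337336] 0.06774913824636421 27.089567585868682
peg in rail -0.010204992487561963 0.00047730439655384934
bar angle 46.27382099001262 pivot [ 0.48243862 -0.12488579]
```

```bash
python3 -m handwheel '[[[0,0,-0.2,0,0,0,100],[0,0,-0.2,0,0,0,100],[0,0,-0.2,0,0,0,100],[0,0,-0.12,0,0,0,100],[0,0,0,0,0,0,100],[0,0,0,0,0,0,0],[0,0,0,0,0,0,0],[0,0,0,0,0,0,0],[0,0,0,0,0,0,0],[0,0,0,0,0,0,0]]]'
cat > plan.py <<'E'
import numpy as np
from scipy.optimize import fsolve
a=np.radians(3.05); pv=np.array([.4823,-.1265]); H=pv+.16*np.array([-np.sin(a),np.cos(a)])
def pivot(th,H=H): 
    f=a-np.pi/2-th; return H+.16*np.array([np.cos(f),np.sin(f)])
def knob(th,b,t): 
    L=.221*np.cos(t)-.0315*np.sin(t); return pivot(th)+L*np.array([np.cos(b),np.sin(b)])
def fromknob(k,t):
    L=.221*np.cos(t)-.0315*np.sin(t)
    return fsolve(lambda q:knob(q[0],q[1],t)-k,[.5,.5])
if __name__=='__main__':
    print('hinge',H)
    for P in([.519,-.018],[.5205,-.0176],[.517,-.0195]):
        s=fsolve(lambda q:pivot(q[0])+.17*np.array([np.cos(q[1]),np.sin(q[1])])-P,[.8,.4]); print(P,s,np.degrees(s[1]),'knob',knob(*s,0))
    s=fsolve(lambda q:pivot(q[0])+.17*np.array([np.cos(q[1]),np.sin(q[1])])-[.519,-.018],[.8,.4])
    for f in np.linspace(0,1,6):
        th=f*s[0]; b=np.radians(46.3)*(1-f)+f*s[1]; print(th.round(3),np.degrees(b).round(1),knob(th,b,.11).round(4))
E
python3 plan.py
```

```text
time_s: 3.05
ee_pos: [0.6353, 0.036, 0.124]
eef_rot: [-2.922, 1.152, -0.002]
ft_force: [0.6, 1.3, 1.0]
opening: 0.0202
hinge [0.47378682 0.03327336]
[0.519, -0.018] [0.83854236 0.37251928] 21.343782309032974 knob [5.66502082e-01 5.62116670e-04]
[0.5205, -0.0176] [0.81466467 0.39197489] 22.45850702830026 knob [0.56763198 0.00188273]
[0.517, -0.0195] [0.87590168 0.33611292] 19.25785150087758 knob [ 0.56514624 -0.00267918]
0.0 46.3 [0.6317 0.0298]
0.168 41.3 [0.6179 0.017 ]
0.335 36.3 [0.6034 0.0077]
0.503 31.3 [0.5889 0.0016]
0.671 26.3 [ 0.5749 -0.0013]
0.839 21.3 [ 0.562  -0.0012]
```

```bash
python3 -m handwheel '[[[-0.003,-0.004,0.04,0.0095,-0.0091,0,0],[-0.003,-0.004,0.04,0.0095,-0.0091,0,0],[-0.003,-0.004,0.04,0.0095,-0.0091,0,0],[-0.003,-0.004,0.04,0.0095,-0.0091,0,0],[0,0,0,0,0,0,0],[0,0,0,0,0,0,0]]]'
python3 - <<'E'
from h import *
import plan
s=bot.state();print(s['ft_force'],s['moment'],s['ee_pos'],s['opening'])
for f in np.linspace(0,1,6):
    th=f*.8385; b=np.radians(46.3)*(1-f)+f*.3725; print(th.round(3),(plan.pivot(th)+.218*np.array([np.cos(b),np.sin(b)])).round(4))
E
```

```text
time_s: 3.65
ee_pos: [0.6331, 0.0332, 0.1477]
eef_rot: [-2.826, 1.116, -0.064]
ft_force: [0.4, 0.9, -0.8]
opening: 0.0204
[ 0.38245205  0.89127998 -0.77644337] [ 0.01750914  0.11574043 -0.05718914] [0.63311418 0.03318238 0.14769974] 0.020364197942028615
0.0 [0.6329 0.0311]
0.168 [0.6193 0.0182]
0.335 [0.6049 0.0087]
0.503 [0.5904 0.0025]
0.671 [ 5.765e-01 -5.000e-04]
0.838 [ 5.637e-01 -5.000e-04]
```

```bash
python3 -m handwheel '[[[-0.045,-0.043,0,0,0,-0.0208,0],[-0.045,-0.043,0,0,0,-0.0208,0],[-0.048,-0.032,0,0,0,-0.0208,0],[-0.048,-0.032,0,0,0,-0.0208,0],[-0.048,-0.021,0,0,0,-0.0208,0],[-0.048,-0.021,0,0,0,-0.0208,0],[0,0,0,0,0,0,0],[0,0,0,0,0,0,0]]]'
python3 -c "
from h import *
s=bot.state();print(s['ft_force'],s['moment'],s['ee_pos'],s['opening'])"
```

```text
time_s: 4.45
ee_pos: [0.5909, 0.005, 0.1474]
eef_rot: [-2.663, 1.476, -0.084]
ft_force: [3.0, 2.0, -0.2]
opening: 0.0207
[ 3.00799863  1.96161244 -0.23484586] [ 0.36340259 -0.35903815 -0.11361619] [0.59088832 0.00499808 0.14742854] 0.020721468468435256
```

```bash
python3 -m handwheel '[[[-0.046,-0.01,0,0,0,-0.0208,0],[-0.046,-0.01,0,0,0,-0.0208,0],[-0.043,-0.002,0,0,0,-0.0208,0],[-0.043,-0.002,0,0,0,-0.0208,0],[0,0,0,0,0,0,0],[0,0,0,0,0,0,0],[0,0,0,0,0,0,0]]]'
python3 - <<'E'
from h import *
snap('wrist','w2'); s=bot.state();print(s['ft_force'],s['ee_pos']); snap('top','t2'); snap('side','s2')
w=cv2.imread('pics/w2.png')
a=cv2.resize(cv2.imread('pics/t2.png')[130:260,220:350],(400,400),interpolation=cv2.INTER_CUBIC);b=cv2.resize(cv2.imread('pics/s2.png')[150:280,230:360],(400,400),interpolation=cv2.INTER_CUBIC)
cv2.imwrite('pics/w2b.png',cv2.convertScaleAbs(w,alpha=1.5)); cv2.imwrite('pics/c2.png',cv2.convertScaleAbs(np.hstack([a,b]),alpha=1.5))
E
```

```text
time_s: 5.15
ee_pos: [0.5653, 0.0013, 0.1478]
eef_rot: [-2.526, 1.706, -0.099]
ft_force: [5.2, 4.0, 1.3]
opening: 0.0204
[4.87535479 2.76477083 1.40154631] [0.56532384 0.00124859 0.14780771]
```

View pics/w2b.png

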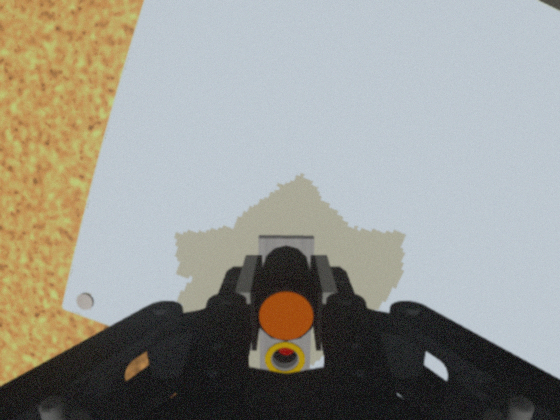

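View pics/c2.png

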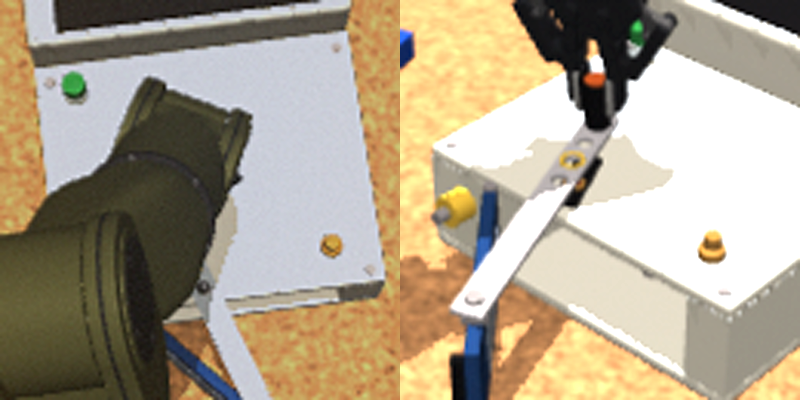

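The wrist view shows the ring at (285,358), with red peg visible through the hole near (285,351). The bar is almost over the peg. The side view confirms the guard is open with the bar lifted.

```bash
python3 - <<'E'
from h import *
import plan
d=np.load('pics/w2.npz'); c=cam('wrist',d['ee'],d['rot']); h=cv2.cvtColor(d['p'],cv2.COLOR_RGB2HSV).astype(int)
sub=h[335:382,260:312]
y=(sub[...,0]>=20)&(sub[...,0]<=36)&(sub[...,1]>100)&(sub[...,2]>60); r=((sub[...,0]<=6)|(sub[...,0]>172))&(sub[...,1]>140)&(sub[...,2]>50)
for n,m in(('ring',y),('red',r)):
    Y,X=np.nonzero(m); print(n,len(X),X.min()+260,X.max()+260,Y.min()+335,Y.max()+335)
    if n=='ring':
        e=cv2.fitEllipse(cv2.findContours(m.astype('uint8'),0,1)[0][0] if 0 else max(cv2.findContours(m.astype('uint8'),0,1)[0],key=len)); print(e)
        u,v=e[0][0]+260,e[0][1]+335
t=(.1478-.124)/.221; print('tilt',t)
rg=onz(c,u,v,.111+.17*t); print('ring',rg)
b=np.array([np.cos(np.radians(22)),np.sin(np.radians(22))])
m=R.from_rotvec(d['rot']).as_matrix(); print('tool x ang',np.degrees(np.arctan2(m[1,0],m[0,0])))
k=onz(c,287,315,.156+.221*t)
print('knobtop',k,'bar ang est',np.degrees(np.arctan2(*(k-rg)[1::-1])))
Y,X=np.nonzero(r)
for q in((X.min(),Y.min()),(X.max(),Y.min()),(X.mean(),Y.min()),(X.mean(),Y.max())): print('red',onz(c,q[0]+260,q[1]+335,.118))
tcp=np.array(d['ee'][:2]); L=.221*np.cos(t)-.0155*np.sin(t)
from scipy.optimize import fsolve
s=fsolve(lambda q:plan.pivot(q[0])+L*np.array([np.cos(q[1]),np.sin(q[1])])-tcp,[.8,.4]); print('model th,b',s,np.degrees(s[1]),'hole level',plan.pivot(s[0])+.17*np.array([np.cos(s[1]),np.sin(s[1])]))
cs=cam('side'); print('side ring',onz(cs,230+(571-400+.5)*.325-.5,150+160*.325,.111+.17*t))
cv2.imwrite('pics/w2z.png',cv2.resize(cv2.convertScaleAbs(cv2.imread('pics/w2.png')[330:385,250:320],alpha=1.8),(700,550),interpolation=cv2.INTER_CUBIC))
E
```

```text
ring 540 265 304 341 373
((24.604707717895508, 22.658952713012695), (31.638599395751953, 40.10421371459961), 90.88810729980469)
red 73 279 292 349 355
tilt 0.10769230769230764
ring [ 0.52004376 -0.01692822  0.12930769]
tool x ang -68.05881932280799
knobtop [ 5.63119020e-01 -5.30651322e-04  1.79800000e-01] bar ang est 20.84046113420863
red [ 0.51749636 -0.01467442  0.118     ]
red [ 0.52012007 -0.02118123  0.118     ]
red [ 0.51878947 -0.01787548  0.118     ]
red [ 0.51547745 -0.01921354  0.118     ]
model th,b [0.80579068 0.39938092] 22.882841236558455 hole level [ 0.52104681 -0.01741331]
side ring [ 0.51396178 -0.02081295  0.12930769]
```

View pics/w2z.png

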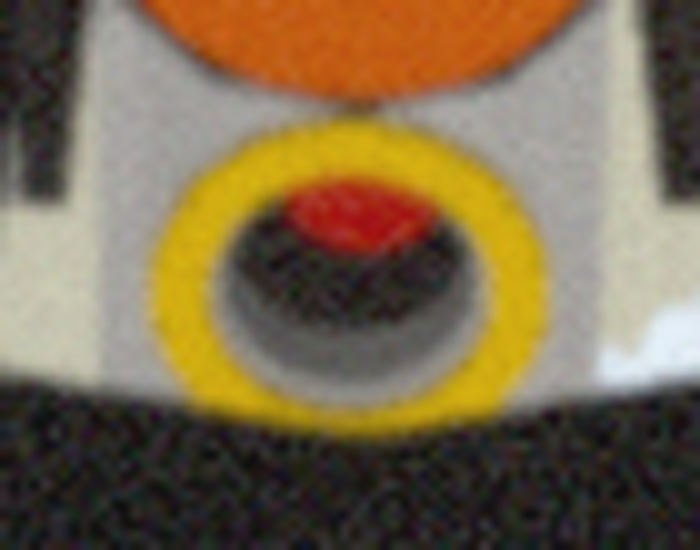

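```bash
python3 -m handwheel '[[[0.0013,-0.001,-0.02,-0.0025,0.006,0,0],[0.0013,-0.001,-0.02,-0.0025,0.006,0,0],[0.0013,-0.001,-0.02,-0.0025,0.006,0,0],[0,0,0,0,0,0,0],[0,0,0,0,0,0,0]]]'
python3 - <<'E'
from h import *
snap('wrist','w3'); s=bot.state();print(s['ft_force'],s['moment'],s['ee_pos'])
cv2.imwrite('pics/w3z.png',cv2.resize(cv2.convertScaleAbs(cv2.imread('pics/w3.png')[330:385,250:320],alpha=1.8),(700,550),interpolation=cv2.INTER_CUBIC))
E
```

```text
time_s: 5.8
ee_pos: [0.5669, 0.0014, 0.1388]
eef_rot: [-2.554, 1.724, -0.067]
ft_force: [6.4, 3.5, 1.3]
opening: 0.0203
[6.44165926 3.14384592 1.82988596] [ 0.73328707 -1.05773672 -0.22803715] [0.5668122  0.0013123  0.13889431]
```

View pics/w3z.png

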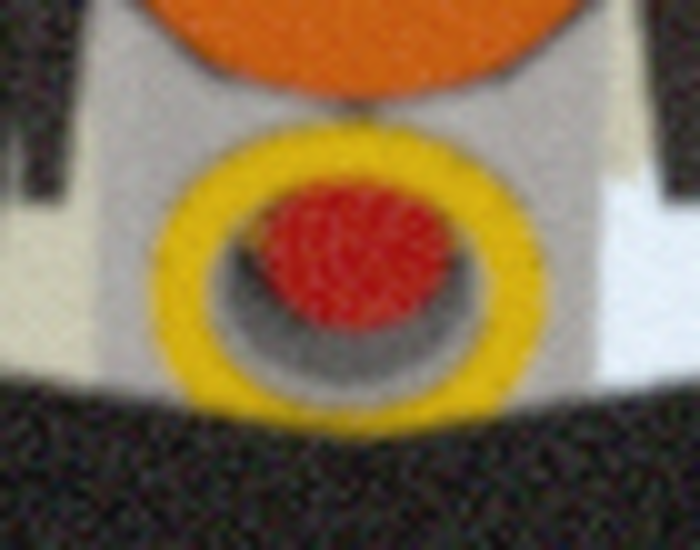

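The peg top is now almost fully visible through the ring, laterally centred. I'll compute the residual along the bar.

```bash
cat > res.py <<'E'
from h import *; import sys
d=np.load(f'pics/{sys.argv[1]}.npz'); c=cam('wrist',d['ee'],d['rot']); h=cv2.cvtColor(d['p'],cv2.COLOR_RGB2HSV).astype(int)
sub=h[335:382,260:312]; t=(d['ee'][2]-.124)/.221
y=(sub[...,0]>=20)&(sub[...,0]<=36)&(sub[...,1]>100)&(sub[...,2]>60); r=((sub[...,0]<=6)|(sub[...,0]>172))&(sub[...,1]>140)&(sub[...,2]>50)
r=cv2.morphologyEx(r.astype('uint8'),cv2.MORPH_OPEN,np.ones((3,3)))>0
e=cv2.fitEllipse(max(cv2.findContours(y.astype('uint8'),0,1)[0],key=len)); Y,X=np.nonzero(r)
print(e,X.min(),X.max(),Y.min(),Y.max())
b=np.array([np.cos(np.radians(21.9)),np.sin(np.radians(21.9))]); n=np.array([-b[1],b[0]])
H=onz(c,e[0][0]+260,e[0][1]+335,.111+.17*t)[:2]
H=H+b*(.17*(1-np.cos(t))+.0025*t)
pb=onz(c,(X.min()+X.max())/2+260,Y.max()+.5+335,.118)[:2]+.005*b
print('hole',H,'peg',pb,'hole-peg along,across (mm)',1e3*(H-pb)@b,1e3*(H-pb)@n)
E
python3 res.py w3
```

```text
((24.3262939453125, 22.764480590820312), (31.347688674926758, 40.168663024902344), 92.00248718261719) 16 33 14 27
hole [ 0.52142877 -0.01676914] peg [ 0.52033165 -0.01730609] hole-peg along,across (mm) 1.2182271794268085 0.08898181295282155
```

```bash
python3 -m handwheel '[[[-0.0043,-0.007,0,0,0,0,0],[0,0,0,0,0,0,0],[0.001,0.0004,-0.01,-0.0012,0.003,0,0],[0.001,0.0004,-0.01,-0.0012,0.003,0,0],[0.001,0.0004,-0.01,-0.0012,0.003,0,0],[0,0,0,0,0,0,0],[0,0,0,0,0,0,0]]]'
python3 - <<'E'
from h import *
snap('wrist','w4'); s=bot.state();print(s['ft_force'],s['moment'],s['ee_pos'])
E
python3 res.py w4
```

```text
time_s: 6.55
ee_pos: [0.5672, 0.0008, 0.1346]
eef_rot: [-2.567, 1.734, -0.051]
ft_force: [6.8, 3.8, 1.4]
opening: 0.0206
[7.25068637 4.58702228 0.83706086] [ 0.95153518 -1.34152766 -0.29850991] [0.56722834 0.00082946 0.13460498]
((23.631799697875977, 22.767066955566406), (31.38866424560547, 40.10582733154297), 90.36454010009766) 15 32 14 30
hole [ 0.52120301 -0.01714312] peg [ 0.52056217 -0.01732399] hole-peg along,across (mm) 0.6620611070782909 -0.07120826022934086
```

```bash
python3 -m handwheel '[[[-0.001,-0.002,-0.01,-0.0012,0.003,0,0],[0.001,0.0004,-0.01,-0.0012,0.003,0,0],[0.001,0.0004,-0.01,-0.0012,0.003,0,0],[0.001,0.0004,-0.01,-0.0012,0.003,0,0],[0,0,0,0,0,0,0],[0,0,0,0,0,0,0]]]'
```

```text
time_s: 7.2
ee_pos: [0.5678, 0.001, 0.1286]
eef_rot: [-2.586, 1.746, -0.028]
ft_force: [8.3, 4.0, 1.0]
opening: 0.0203
```

```bash
python3 -m handwheel '[[[0.001,0.0004,-0.01,-0.0012,0.003,0,0],[0.001,0.0004,-0.01,-0.0012,0.003,0,0],[0.001,0.0004,-0.01,-0.0012,0.003,0,0],[0,0,0,0,0,0,0],[0,0,0,0,0,0,0]]]'
python3 - <<'E'
from h import *
snap('wrist','w5'); snap('side','s5')
b=cv2.resize(cv2.imread('pics/s5.png')[150:280,230:360],(600,600),interpolation=cv2.INTER_CUBIC)
cv2.imwrite('pics/s5b.png',cv2.convertScaleAbs(b,alpha=1.5))
E
python3 res.py w5
```

```text
time_s: 7.7
ee_pos: [0.5679, 0.0009, 0.1256]
eef_rot: [-2.598, 1.756, -0.01]
ft_force: [3.9, 4.6, 14.9]
opening: 0.0204
((23.482845306396484, 23.007232666015625), (31.29330062866211, 36.311256408691406), 89.33800506591797) 15 32 14 38
hole [ 0.520653   -0.01746486] peg [ 0.52072639 -0.01746986] hole-peg along,across (mm) -0.06623000669400203 0.03201791563797557
```

View pics/s5b.png

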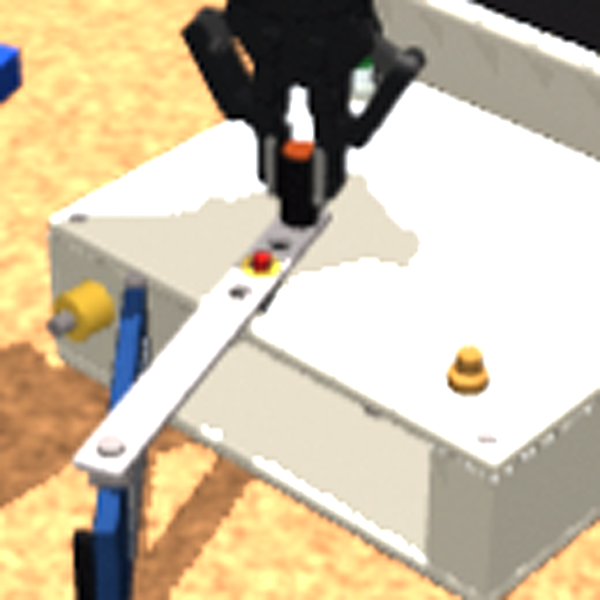

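The red peg stands up through the yellow ring, and the upward force rose to 15 N, so the bar has landed. I'll let go while watching that it stays level.

```bash
python3 -m handwheel '[[[0,0,0,0,0,0,60],[0,0,0,0,0,0,60],[0,0,0,0,0,0,60],[0,0,0,0,0,0,60],[0,0,0,0,0,0,60]]]'
python3 -c "
from h import *
snap('wrist','w6')"; python3 res.py w6
```

```text
time_s: 8.3
ee_pos: [0.5646, -0.0005, 0.1229]
eef_rot: [2.604, -1.757, 0.002]
ft_force: [0.1, 0.3, -0.2]
opening: 0.051
((23.184133529663086, 16.544536590576172), (31.824888229370117, 37.20305633544922), 91.47124481201172) 15 32 17 34
hole [ 0.52093316 -0.01731801] peg [ 0.52130252 -0.01738913] hole-peg along,across (mm) -0.3161798214293445 0.20375442844708488
```

```bash
python3 -m handwheel '[[[0,0,0.1,0,0,0,60],[0,0,0.2,0,0,0,60],[0,0,0.25,0,0,0,60],[0,0,0.25,0,0,0,60],[0,0,0,0,0,0,60],[0,0,0,0,0,0,60]]]'
python3 - <<'E'
from h import *
snap('wrist','w7'); snap('side','s7')
b=cv2.resize(cv2.imread('pics/s7.png')[170:260,240:330],(450,450),interpolation=cv2.INTER_CUBIC)
a=cv2.imread('pics/w7.png')[200:420,180:400]
cv2.imwrite('pics/f.png',cv2.convertScaleAbs(np.hstack([cv2.resize(a,(450,450)),b])[:, :],alpha=1.5)[:,:900]);
f=cv2.imread('pics/f.png'); cv2.imwrite('pics/f.png',cv2.resize(f,(800,400)))
E
```

```text
time_s: 8.95
ee_pos: [0.5654, -0.0001, 0.2438]
eef_rot: [-2.603, 1.756, -0.005]
ft_force: [-0.8, -0.1, -0.6]
opening: 0.0513
```

View pics/f.png

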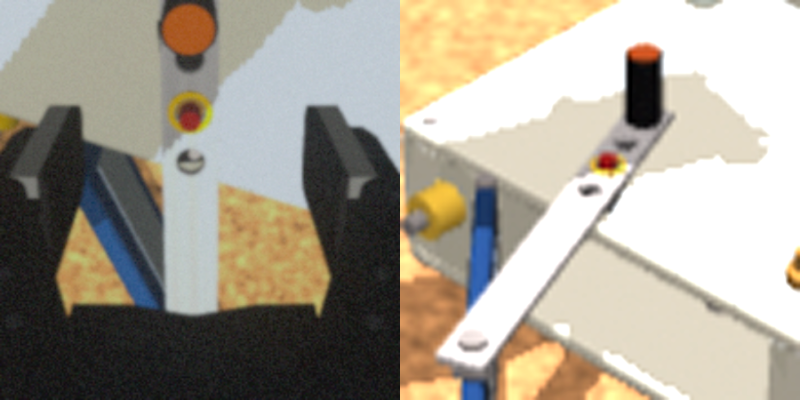

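The guard stays open with the peg through the ring. I'll check that it is level by comparing the bar-top depth with the deck.

```bash
python3 - <<'E'
from h import *
snap('wrist','w8')
d=np.load('pics/w8.npz'); c=cam('wrist',d['ee'],d['rot']); D=d['d']
s=220/400
def pt(x,y):
    u,v=180+x*s,200+y*s; w=int(round(v)),int(round(u)); z=np.median(D[w[0]-1:w[0]+2,w[1]-1:w[1]+2]); o,r=ray(c,u,v); return (o+r*z).round(4)
for n,q in(('deck left',(90,70)),('deck right',(270,150)),('deck up',(280,40)),('knobtop',(188,28)),('bar near hole',(170,88)),('bar near hole R',(210,88)),('bar mid',(190,200)),('bar mid2',(190,240)),('bar far',(190,290))): print(n,pt(*q))
for n in('w7','w8'):
    p=np.load(f'pics/{n}.npz'); h=cv2.cvtColor(p['p'],cv2.COLOR_RGB2HSV).astype(int)[240:280,265:305]
    Y,X=np.nonzero((h[...,0]>=20)&(h[...,0]<=36)&(h[...,1]>100)&(h[...,2]>60)); cc=cam('wrist',p['ee'],p['rot']); print(n,'ring',onz(cc,(X.min()+X.max())/2+265,(Y.min()+Y.max())/2+240,.111))
E
```

```text
deck left [0.5181 0.0318 0.1001]
deck right [ 0.5122 -0.0616  0.0994]
deck up [ 0.5641 -0.0434  0.0999]
knobtop [0.568  0.0029 0.1564]
bar near hole [ 0.5277 -0.0044  0.1109]
bar near hole R [ 0.5345 -0.0209  0.111 ]
bar mid [ 0.4791 -0.0337  0.111 ]
bar mid2 [ 0.4588 -0.0419  0.1107]
bar far [ 0.4323 -0.0526  0.1108]
w7 ring [ 0.52189346 -0.01679473  0.111     ]
w8 ring [ 0.5219134  -0.01682622  0.111     ]
```

The bar top sits at 0.111 m along its whole length, so it is level and home, and the ring isn't moving.

```bash
python3 -c "
from bench import bot
print(bot.hand_in(), bot.state()['time_s'])"
```

```text
the job is handed in; nothing more can be done
the job is handed in; nothing more can be done
```

The guard is propped open, and I handed the job in at about 9 s of robot time; the hand-in gives no verdict. I gripped the knob, lifted and tilted the bar, drew the guard open to about 0.8 rad by my geometry, and centred the hole over the peg by wrist camera. I then lowered the bar in 1.5 mm steps, let go and backed off straight up.

**Last checks, after letting go:**
- **Level:** the bar top measured 0.1107–0.1110 m along its length, against 0.111 m expected. The knob top was at 0.156 m.
- **Peg and hole:** the peg stood up through the yellow ring. The hole centre was within about 0.4 mm of the peg just after I let go.
- **Still:** the ring stayed within 0.1 mm between the last two pictures, and the gripper was clear with about zero force.
- **Peg force:** the highest wrist force I read was about 15 N upward, when the bar landed (limit 40 N). I only read it at the end of each move.

**Less certain:**
- **Peg position on its rail:** my first two estimates differed by 1–2 mm, at −8.5 mm (top and side views) and −10.2 mm (wrist view). The hole therefore sits about 9 mm from the rail's middle, inside the 12.5 mm limit.
- **Side camera:** with the bar raised, the side camera put the ring several mm from where the wrist camera did; I followed the wrist camera.
- **Other objects:** I saw no contact with them, but I did not measure them again at the end.

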